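# Park the work lamp, set its light panel and switch it on

## Task

Lift the yellow cordless work lamp by its black handle onto the wooden label board, down flat in the corner with its back against the long aluminium stop and its end without the button against the short one, and let go. Then take its light panel by the top edge and set it leaning 25 degrees forward from upright, over the paper on the board, so that it stays there once released, and last press the red button on the lamp's end fully in against the short stop. Leave the other things alone, and do not tip the lamp over.

Things in the scene. Friction and masses are not known exactly. Their poses are not given: they have to be found in the camera images.
- lamp: the loose work lamp, 0.7 to 0.95 kg: yellow base 90 (x) x 170 (y) x 34 mm high, origin at the centre of its underside; x points to its back, y along its length away from the button end, z up. On the button half (y -60 to 0) stands the black handle, on the other (y 25 to 75) the hinged light panel, between two black cheeks at y 19 and 81 mm, 64 mm high
- lamp_grip (a point): centre of the lamp's black handle, a solid upright block 24 (x) x 60 (y) mm, from 34 to 78 mm above the lamp's underside; the point is 56 mm above the underside at x 0, y -30 mm in the lamp's frame; axes as the lamp's. The lamp balances close to it. Grip it across x, fingertips clear of the base top below
- hinge_mid (a point): middle of the panel's hinge axis, x 0, y 50 mm, 52 mm above the lamp's underside, axis along y; axes as the lamp's. A friction hinge (about 0.15 N m) on a springy stem: the panel follows the hand, but let go it springs back 5 to 9 degrees towards where it came from, then stays. It turns to about 50 degrees forward (to the lamp's -x)
- panel_grip (a point): point in the middle of the light panel, 90 mm from the hinge axis and 18 mm below the panel's top edge. z runs along the panel from the hinge to the top edge, x through its thickness to the back, y along the hinge
- button_face (a point): centre of the outer face of the red push button, diameter 20 mm, standing 12 mm out of the lamp's end face (-y end), 19 mm above the lamp's underside; it is pressed along the lamp's +y; axes as the lamp's
- power_button (a joint): travel of the red button in m: 0 out, 0.006 fully in; it springs back; starts to move at about 2 N and is fully in at 6 N. The lamp slides at about 4 to 8 N unless it is against the stop; handling the panel can also drag it a few mm, so look at it again afterwards
- dock_corner (a point): inner corner between the two stops of the label board, on the board's top, 18 mm above the table. x points square to the long stop (its face is at x = 0), y square to the short stop (face at y = 0), z up. Parked, the lamp's axes are parallel to these, its back (+x side) on the long stop, its +y end on the short stop
- tape_mid (a point): roll of tape lying flat, bystander: 84 mm wide, 30 mm high; point at its centre half-way up
- stapler: blue stapler, bystander: 30 x 110 x 36 mm, origin at its underside
- marker: white marker with a blue cap lying on the board, bystander: 110 mm long along y, 15 mm thick, origin at its underside
- mug: blue mug, bystander: 82 mm wide, 95 mm high, origin at its underside
- jar: screw jar with red cap, bystander: 64 mm wide, 85 mm high, origin at its underside
- carton: cardboard carton, bystander: 80 x 120 x 70 mm, origin at its underside
- screwdriver: screwdriver, bystander, lying; handle to its -x
- panel: the light panel: a black slab 14 mm thick (x), 50 mm wide (y), 100 mm tall (z) starting 8 mm from the hinge, its white lit face to -x, about 0.1 kg. Origin on the hinge axis, axes as point panel_grip. It starts leaning back (to the lamp's +x) by 5 to 26 degrees
- dock: the fixed wooden label board, 220 (x) x 250 (y) x 18 mm, origin under its centre, axes as dock_corner; the aluminium stops along its +x and +y edges are 12 mm thick and 22 mm high above the board. A sheet of paper and a marker lie on its -x half, more than 115 mm from the long stop
There are look-alikes about, which are no part of the job. There is more than one size of the lamp; the one meant has the size given above.

How it is judged:
By the outcome, as a careful person would: the job done as asked, in the order asked, and still so for the second after the job is handed in, with the robot touching nothing.
It also fails if it takes over 72 s, if anything falls off the work surface, if the arm or the gripper's body presses on something with over 40 N, if the wrist force passes 120 N, or if a joint passes its speed limit or range.

## Robot

A 6-joint arm with a two-finger parallel gripper is mounted at the origin on the work surface. World frame = base frame: x ahead of the robot, y to its left, z up, the work surface at z = 0. Lengths are in mm, angles in rad, forces in N, time in s.
With the tool pointing down it reaches from about 350 to 850 mm from the base axis. Payload 8.1 kg.
Tool frame: the origin (TCP) lies on the centre line of the jaws, within the pads' length; the fingertips stand 11 mm ahead of it and the grasp point (between the pads) lies 8 mm behind it (manip.tips_ahead is the distance from the TCP to the fingertips, in mm); z points along the fingers, y is the direction in which the jaws open and shut (so a half turn about z gives the same grasp; the last joint's range is limited). The gripper opens to 93 mm and grips with 3 to 60 N. Pads are 15 mm wide; open, the fingers measure 128 mm over their backs; the gripper's body (75 mm by 188 mm) begins 65 mm behind the grasp point.
Start: joints at [1.041, 0.13, 1.488, -0, 1.523, -0.085], TCP at [258.146, 541.632, 229.635] pointing down, gripper open.
Joint ranges: [-2.96, 2.96], [-0.89, 2.26], [0.02, 2.5], [-1.34, 4.48], [0, 2.73], [-2.66, 2.66]. Speed limits (rad/s): [2.39, 2.39, 2.79, 3.14, 3.14, 3.14].

## Interface

Orientations are given as [roll, pitch, yaw] about the fixed x, y, z axes, in that order (R = Rz(yaw) Ry(pitch) Rx(roll)).
In Python, from workcell import manip gives the robot as it stands. The module is installed in compiled form; this text tells all that it offers.
- The arm moves only by the shell command python3 -m crank 'ROWS'. ROWS is JSON, a list of rows, each an object of numbers: "gripper": the opening, from 0 (shut) to 1 (fully open); "x", "y", "z": the shift along the world's x, y, z in units of 25 mm (1.0 is 25 mm); "turn": the turn about the world's z in units of 8 degrees (1.0 is 8 degrees). In form: [{"gripper": .., "x": .., "y": .., "z": .., "turn": ..}, ...]. A call has 1 to 12 rows; each row is the pose to reach, as a shift and turn from the pose commanded when the call began; what a row does not reach only later rows make up. A row lasts 1/8 s, in which the tool goes at most 62.5 mm and 10.7 degrees, less where a joint would pass 70% of its speed; a pose out of reach is approached as far as the arm can. A call with a gripper value outside its range is refused whole. The fingers move at their own pace and stop on an object; the grip force is fixed at half the most. Time passes only in rows, so rows that repeat a pose let the fingers close. It gives the time, the measured TCP pose, the force and the opening at its end, in the units of the state.
- manip.get_state(): the state, without advancing time (a new reading comes with each control period).
- manip.capture(name): name is "scene" or "top" or "wrist"; returns a dict with "img" (480x640x3 uint8, red, green, blue), "camera_matrix" (3x3 intrinsics, pixels), "k1" (the pictures are not rectified: a ray, as slopes to the right and down, at radius r is drawn at 1 + k1 r^2 times it, then the intrinsics apply), "R" (3x3) and "t" (3): a world point X has camera coordinates R X + t. Camera axes: x right, y down, z forward; pixel columns grow to the right and rows downward; lengths in mm; the calibration is good to about 2 mm. A picture is of the moment at which its call begins. There is no depth.
- manip.sign_off(): hands the job in, once; it reports no verdict.
The state is a dict: "t": time; "qpos": joint angles; "qvel": joint speeds; "joint_efforts": joint torques, N m; "ee_pos": TCP position; "ee_rot": TCP orientation; "ft_force": force on the tool from outside, world axes, zero at the start; "torque": the same for the moment, N m; "grip_width": finger opening in mm.
Only numpy, scipy, OpenCV 4.12 (cv2) and the standard library are available. Lean on these libraries where they do the work, as an engineer would, in place of code of your own. Each camera call takes 0.05 s, during which the arm holds its last target. There are 200 camera calls.

## Working session

There is one attempt and no reset: what is moved stays moved. The work goes in short steps, Python scripts to look and compute and a shell command to move; the robot and the scene stay as the last step left them, time stands still between calls to the robot, and variables do not carry over. Pictures are saved under pics/ and viewed, about 8 in all and at most 12, crops included, and the job is handed in when it is done.

```bash
mkdir -p pics
python3 - <<'E'
from workcell import manip
import cv2,pickle
for n in("scene","top"):
    c=manip.capture(n);pickle.dump(c,open(f"{n}0.pkl","wb"))
    cv2.imwrite(f"pics/{n}0.png",c["img"][:,:,::-1]);print(n,c["camera_matrix"].tolist(),c["k1"],(-c["R"].T@c["t"]).round(0))
s=manip.get_state();print({k:s[k] for k in("t","ee_pos","ee_rot","ft_force","grip_width")},manip.tips_ahead)
E
```

```text
scene [[598.0495649757951, 0.0, 313.0546905040591], [0.0, 598.0495649757951, 235.25804142690654], [0.0, 0.0, 1.0]] 0.043949133135797055 [1408. -138. 1069.]
top [[599.1084831025424, 0.0, 322.6309118919833], [0.0, 599.1084831025424, 240.69208194757587], [0.0, 0.0, 1.0]] -0.14317967555637306 [ 149.    8. 1658.]
{'t': 0.1, 'ee_pos': array([257.87061856, 541.19054222, 228.68417617]), 'ee_rot': array([-3.13990069e+00, -1.42823061e-04,  2.69681938e+00]), 'ft_force': array([ 0.12684434,  0.32179645, -1.11229527]), 'grip_width': 92.96485400992599} 11.0
```

View pics/scene0.png

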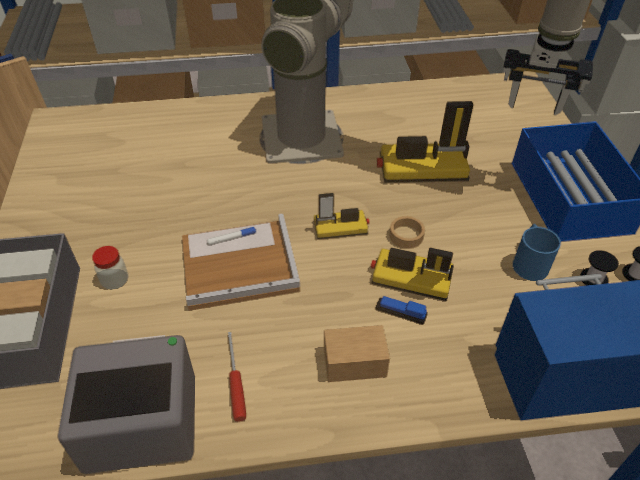

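View pics/top0.png

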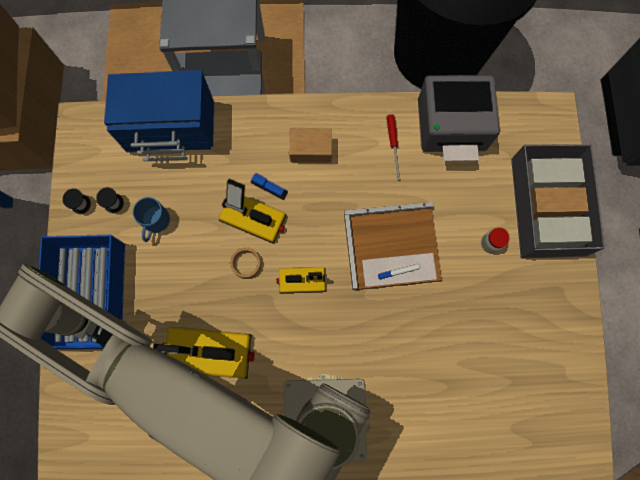

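The scene shows three yellow lamps. In the top view (0.36 px/mm) the middle one, around (252,220), is about 66 px ≈ 170 mm long, so it is the target. The ones at (302,280) and (208,352) are smaller and larger. The board spans (346..440, 205..290), with the long stop along its upper edge (+x) and the short stop on the left (+y).

```bash
cat > h.py <<'E'
import numpy as np,cv2,pickle
from workcell import manip
def und(c,p):
    p=np.asarray(p,float).reshape(-1,2);K=c["camera_matrix"]
    d=(p-K[:2,2])/K[[0,1],[0,1]];s=d.copy()
    for _ in range(30): s=d/(1+c["k1"]*(s**2).sum(1,keepdims=True))
    return s
def ray(c,p):
    s=und(c,p);d=np.c_[s,np.ones(len(s))]@c["R"];return -c["R"].T@c["t"],d
def onz(c,p,z):
    o,d=ray(c,p);return (o+d*((z-o[2])/d[:,2])[:,None])[:,:2]
def proj(c,X):
    x=np.atleast_2d(X)@c["R"].T+c["t"];s=x[:,:2]/x[:,2:];s=s*(1+c["k1"]*(s**2).sum(1,keepdims=True))
    return s*c["camera_matrix"][[0,1],[0,1]]+c["camera_matrix"][:2,2]
def hsv(c): return cv2.cvtColor(c["img"],cv2.COLOR_RGB2HSV)
def yellow(c): return cv2.inRange(hsv(c),(20,150,60),(33,255,255))
def blobs(m,a=60):
    cs,_=cv2.findContours(cv2.morphologyEx(m,cv2.MORPH_CLOSE,np.ones((5,5))),cv2.RETR_EXTERNAL,cv2.CHAIN_APPROX_NONE)
    return [k for k in cs if cv2.contourArea(k)>a]
def shot(name,f):
    c=manip.capture(name);pickle.dump(c,open(f+".pkl","wb"));cv2.imwrite(f"pics/{f}.png",c["img"][:,:,::-1]);return c
E
python3 - <<'E'
from h import *
c=pickle.load(open("top0.pkl","rb"))
for k in blobs(yellow(c)):
    p=onz(c,k.reshape(-1,2),34).astype(np.float32);r=cv2.minAreaRect(p);print("Y",cv2.boundingRect(k),r)
for z,q in((18,[(346,210),(433,205),(441,283),(354,290)]),(40,[(346,210),(433,205)])):print(z,onz(c,q,z).round(0).tolist())
E
```

```text
Y (164, 327, 86, 52) ((189.61143493652344, 317.7862854003906), (229.9883575439453, 119.62608337402344), 83.74771118164062)
Y (279, 267, 47, 26) ((381.3909912109375, 54.032447814941406), (67.41944885253906, 125.51041412353516), 0.397606760263443)
Y (219, 196, 66, 46) ((563.540283203125, 192.1124267578125), (170.38307189941406, 92.6103286743164), 65.72512817382812)
18 [[579.0, -74.0], [588.0, -323.0], [364.0, -331.0], [351.0, -89.0]]
40 [[573.0, -73.0], [582.0, -318.0]]
```

```bash
python3 -m crank '[{"gripper":1,"x":2,"y":-3,"z":2,"turn":-1.3},{"gripper":1,"x":4,"y":-5.5,"z":3,"turn":-2.6},{"gripper":1,"x":6,"y":-8,"z":3,"turn":-3.9},{"gripper":1,"x":8,"y":-10.5,"z":3,"turn":-5.2},{"gripper":1,"x":9.5,"y":-12.5,"z":3,"turn":-6.5},{"gripper":1,"x":11,"y":-14.5,"z":3,"turn":-7.8},{"gripper":1,"x":11.6,"y":-15,"z":3,"turn":-9.1},{"gripper":1,"x":11.6,"y":-15,"z":3,"turn":-10.3},{"gripper":1,"x":11.6,"y":-15,"z":3,"turn":-11.1},{"gripper":1,"x":11.6,"y":-15,"z":3,"turn":-11.1},{"gripper":1,"x":11.6,"y":-15,"z":3,"turn":-11.1},{"gripper":1,"x":11.6,"y":-15,"z":3,"turn":-11.1}]'
python3 - <<'E'
from h import *
c=shot("wrist","w1");print((-c["R"].T@c["t"]).round(),c["R"].round(2).tolist(),manip.get_state()["qpos"])
shot("top","top1");shot("scene","scene1")
for k in blobs(yellow(c),800):
    p=onz(c,k.reshape(-1,2),34).astype(np.float32);print(cv2.boundingRect(k),cv2.minAreaRect(p))
E
```

```text
t: 1.6
ee_pos: [547.8, 167.3, 304.7]
ee_rot: [3.142, -0.0, 1.15]
ft_force: [-0.4, -0.5, -0.9]
grip_width: 92.8
[576. 229. 459.] [[0.91, -0.41, 0.0], [-0.4, -0.89, 0.24], [-0.1, -0.22, -0.97]] [2.06891956e-01 3.75429516e-02 1.45071963e+00 2.32991719e-05
 1.65320660e+00 6.28427263e-01]
(284, 383, 356, 35) ((639.8365478515625, -193.17755126953125), (50.229461669921875, 557.2810668945312), 66.2392349243164)
(511, 305, 40, 68) ((753.25927734375, -128.59112548828125), (114.58384704589844, 52.796512603759766), 79.7281723022461)
(83, 305, 40, 68) ((191.89651489257812, 123.18870544433594), (114.80415344238281, 48.14714050292969), 46.51654052734375)
(227, 277, 42, 46) ((406.98040771484375, 88.16419219970703), (37.10274887084961, 72.39765930175781), 0.4550001621246338)
(0, 122, 104, 166) ((204.5269012451172, 313.4705505371094), (226.2771759033203, 118.49359130859375), 83.39386749267578)
(284, 114, 73, 137) ((565.8021240234375, 192.0186004638672), (167.46957397460938, 88.85493469238281), 65.74927520751953)
```

View pics/w1.png

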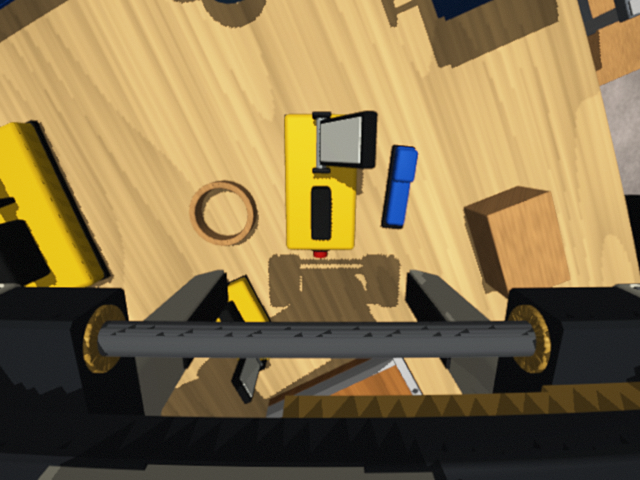

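The wrist view shows the lamp at (284..356, 114..251), the handle at about (321,212) and the stapler clear to the right. The rectangle is 167x89 mm at z=34, which agrees with the top view to within 3 mm. I'll descend and grip.

```bash
python3 -m crank '[{"gripper":1,"x":0.2,"y":-0.1,"z":-2.4,"turn":0},{"gripper":1,"x":0.2,"y":-0.1,"z":-4.8,"turn":0},{"gripper":1,"x":0.2,"y":-0.1,"z":-7,"turn":0},{"gripper":1,"x":0.2,"y":-0.1,"z":-9,"turn":0},{"gripper":1,"x":0.2,"y":-0.1,"z":-10,"turn":0},{"gripper":1,"x":0.2,"y":-0.1,"z":-10,"turn":0},{"gripper":0,"x":0.2,"y":-0.1,"z":-10,"turn":0},{"gripper":0,"x":0.2,"y":-0.1,"z":-10,"turn":0},{"gripper":0,"x":0.2,"y":-0.1,"z":-10,"turn":0},{"gripper":0,"x":0.2,"y":-0.1,"z":-10,"turn":0},{"gripper":0,"x":0.2,"y":-0.1,"z":-10,"turn":0},{"gripper":0,"x":0.2,"y":-0.1,"z":-10,"turn":0}]'
python3 - <<'E'
from h import *
c=pickle.load(open("top0.pkl","rb"))
im=cv2.resize(c["img"][190:300,330:450],None,fx=5,fy=5,interpolation=cv2.INTER_CUBIC)
s=pickle.load(open("scene1.pkl","rb"));im2=cv2.resize(s["img"][205:310,175:305],None,fx=5,fy=5,interpolation=cv2.INTER_CUBIC)
cv2.imwrite("pics/dock_t.png",im[:,:,::-1]);cv2.imwrite("pics/dock_s.png",im2[:,:,::-1])
E
```

```text
t: 3.25
ee_pos: [553.1, 164.1, 54.6]
ee_rot: [-3.142, 0.0, 1.147]
ft_force: [-0.2, 0.2, 0.1]
grip_width: 37.4
```

View pics/dock_t.png

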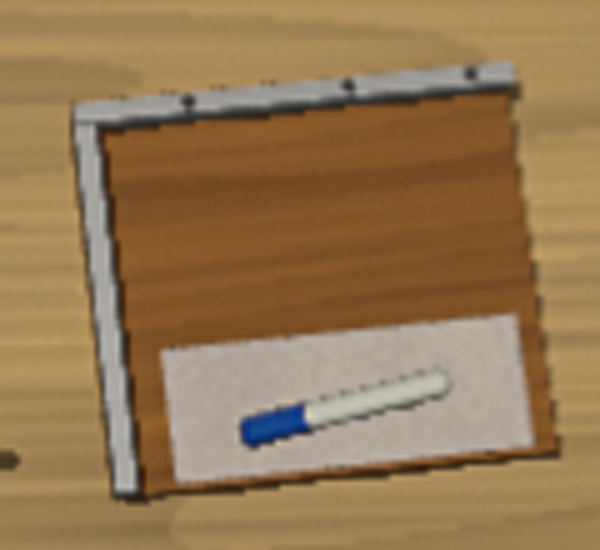

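View pics/dock_s.png

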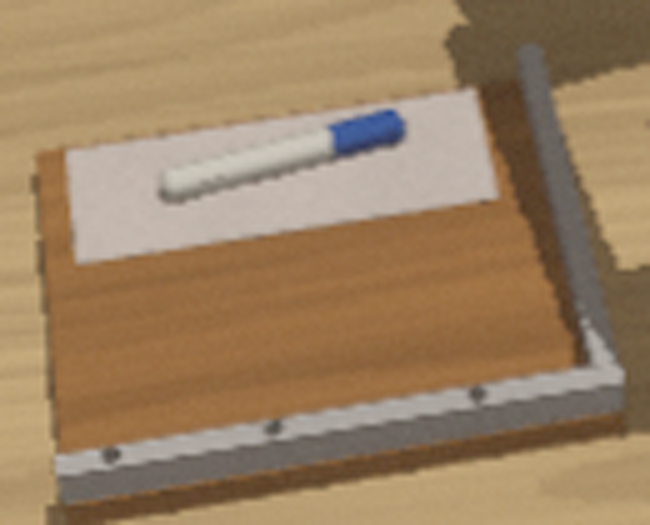

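The board crop shows the outer top corner of the stops at (75,103), the long stop's outer end at (514,62), the short stop's end at (115,497), and the board's front-right corner at (558,455). I'll turn these into positions while the fingers finish closing.

```bash
python3 -m crank '[{"gripper":0},{"gripper":0},{"gripper":0},{"gripper":0},{"gripper":0},{"gripper":0,"z":1},{"gripper":0,"z":2},{"gripper":0,"z":3},{"gripper":0,"z":3},{"gripper":0,"z":3}]'
python3 - <<'E'
from h import *
c=pickle.load(open("top0.pkl","rb"));s=pickle.load(open("scene1.pkl","rb"))
T=lambda u:(np.array(u)+.5)/5-.5+[330,190]
S=lambda u:(np.array(u)+.5)/5-.5+[175,205]
A=onz(c,T([(75,103),(514,62),(115,497)]),40)
print("T top outer",A.round(1).tolist(),"len",np.linalg.norm(A[1]-A[0]),np.linalg.norm(A[2]-A[0]))
B=onz(s,S([(624,374),(57,458+17),(520,45)]),40)
print("S outer",B.round(1).tolist(),np.linalg.norm(B[1]-B[0]))
w=onz(c,T([(558,455),(517,95),(103,130)]),18);print("T wood",w.round(1).tolist())
w=onz(s,S([(38,152),(62,448)]),18);print("S wood",w.round(1).tolist())
# inner edge of long-stop top fit, short-stop inner top
print("T in long",onz(c,T([(101,124),(514,80)]),40).round(1).tolist(),"T in short",onz(c,T([(101,124),(137,492)]),40).round(1).tolist())
print("S in long",onz(s,S([(57,452),(583,367)]),40).round(1).tolist(),"S corner out",onz(s,S([(624,374)]),40))
d=A[0]-A[1];print("y ang T",np.degrees(np.arctan2(d[1],d[0])));d=B[0]-B[1];print("y ang S",np.degrees(np.arctan2(d[1],d[0])))
d=A[0]-A[2];print("x ang T",np.degrees(np.arctan2(d[1],d[0])))
E
```

```text
T top outer [[572.4, -68.8], [591.2, -316.9], [351.0, -83.8]] len 248.8625302257922 221.96430492689493
S outer [[566.9, -69.1], [589.7, -317.3], [352.8, -96.5]] 249.25204445699057
T wood [[370.9, -332.4], [577.7, -321.8], [562.1, -85.2]]
S wood [[372.6, -333.9], [557.3, -319.2]]
T in long [[560.0, -82.9], [580.7, -316.3]] T in short [[560.0, -82.9], [353.4, -95.9]]
S in long [[577.0, -317.5], [560.5, -86.7]] S corner out [[566.91672372 -69.08212385]]
y ang T 94.33619502323833
y ang S 95.23413638986293
x ang T 3.8893614378546433invalid input at $[0]: expected keys gripper, x, y, z, turn
```

```bash
python3 -m crank '[{"gripper":0,"x":0,"y":0,"z":0,"turn":0},{"gripper":0,"x":0,"y":0,"z":0,"turn":0},{"gripper":0,"x":0,"y":0,"z":0,"turn":0},{"gripper":0,"x":0,"y":0,"z":0,"turn":0},{"gripper":0,"x":0,"y":0,"z":0,"turn":0},{"gripper":0,"x":0,"y":0,"z":0.5,"turn":0},{"gripper":0,"x":0,"y":0,"z":1.3,"turn":0},{"gripper":0,"x":0,"y":0,"z":2.2,"turn":0},{"gripper":0,"x":0,"y":0,"z":3,"turn":0},{"gripper":0,"x":0,"y":0,"z":3,"turn":0},{"gripper":0,"x":0,"y":0,"z":3,"turn":0}]'
```

```text
t: 4.62
ee_pos: [552.8, 164.0, 129.1]
ee_rot: [-3.141, 0.001, 1.147]
ft_force: [-0.3, -0.9, -8.5]
grip_width: 23.9
```

```bash
python3 -m crank '[{"gripper":0,"x":-0.1,"y":-0.7,"z":0,"turn":0.2},{"gripper":0,"x":-0.2,"y":-2,"z":0,"turn":0.5},{"gripper":0,"x":-0.4,"y":-3.7,"z":0,"turn":0.9},{"gripper":0,"x":-0.6,"y":-5.5,"z":0,"turn":1.3},{"gripper":0,"x":-0.8,"y":-7.3,"z":0,"turn":1.8},{"gripper":0,"x":-1,"y":-9.1,"z":0,"turn":2.3},{"gripper":0,"x":-1.2,"y":-10.9,"z":0,"turn":2.8},{"gripper":0,"x":-1.4,"y":-12.7,"z":0,"turn":3.2},{"gripper":0,"x":-1.5,"y":-14.2,"z":0,"turn":3.5},{"gripper":0,"x":-1.5,"y":-15,"z":0,"turn":3.57},{"gripper":0,"x":-1.5,"y":-15,"z":0,"turn":3.57},{"gripper":0,"x":-1.5,"y":-15,"z":0,"turn":3.57}]'
python3 - <<'E'
from h import *
c=shot("scene","scene2");t=shot("top","top2")
a=cv2.resize(c["img"][160:310,175:325],(400,400));b=cv2.resize(t["img"][160:310,320:470],(400,400))
cv2.imwrite("pics/pre.png",np.hstack([a,b])[:,:,::-1]);print(manip.get_state()["qpos"])
E
```

```text
t: 6.12
ee_pos: [515.1, -210.1, 128.6]
ee_rot: [-3.14, -0.001, 1.645]
ft_force: [-0.6, 0.1, -8.2]
grip_width: 23.6
[-4.78903114e-01  8.49059588e-02  1.72399496e+00  2.81909608e-04
  1.33382422e+00 -5.54411760e-01]
```

View pics/pre.png

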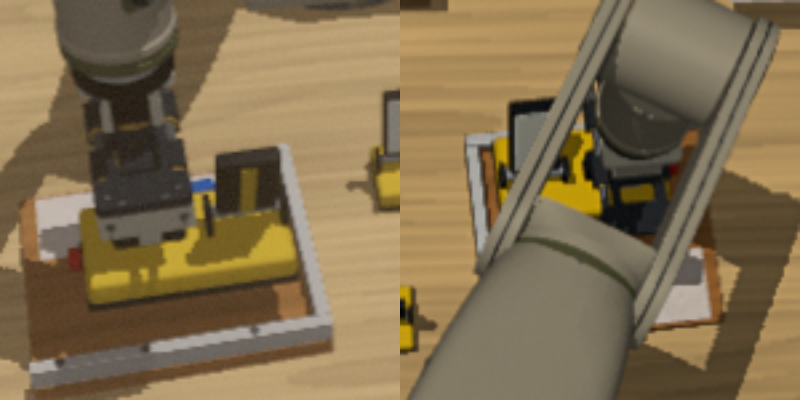

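The lamp hangs level just inside the corner, parallel to the stops, with the marker and paper clear. Next I'll lower it to just above the board.

```bash
python3 -m crank '[{"gripper":0,"x":0,"y":0,"z":-0.6,"turn":0},{"gripper":0,"x":0,"y":0,"z":-1.2,"turn":0},{"gripper":0,"x":0,"y":0,"z":-1.7,"turn":0},{"gripper":0,"x":0,"y":0,"z":-2,"turn":0},{"gripper":0,"x":0,"y":0,"z":-2.2,"turn":0},{"gripper":0,"x":0,"y":0,"z":-2.2,"turn":0},{"gripper":0,"x":0,"y":0,"z":-2.2,"turn":0}]'; python3 -m crank '[{"gripper":0,"x":0,"y":0.1,"z":0,"turn":0},{"gripper":0,"x":0,"y":0.2,"z":0,"turn":0},{"gripper":0,"x":0,"y":0.24,"z":0,"turn":0},{"gripper":0,"x":0,"y":0.24,"z":0,"turn":0}]'
```

```text
t: 7.1
ee_pos: [516.0, -211.1, 75.1]
ee_rot: [3.141, 0.0, 1.645]
ft_force: [-0.2, 0.1, -8.5]
grip_width: 23.6
t: 7.6
ee_pos: [515.6, -204.7, 74.7]
ee_rot: [-3.142, 0.0, 1.646]
ft_force: [-0.8, -0.7, -8.2]
grip_width: 23.9
```

```bash
python3 -m crank '[{"gripper":0,"x":0,"y":0.05,"z":0,"turn":0},{"gripper":0,"x":0,"y":0.1,"z":0,"turn":0},{"gripper":0,"x":0,"y":0.16,"z":0,"turn":0},{"gripper":0,"x":0,"y":0.16,"z":0,"turn":0}]';python3 -m crank '[{"gripper":0,"x":0,"y":0.05,"z":0,"turn":0},{"gripper":0,"x":0,"y":0.08,"z":0,"turn":0},{"gripper":0,"x":0,"y":0.08,"z":0,"turn":0}]';python3 -m crank '[{"gripper":0,"x":0.1,"y":0,"z":0,"turn":0},{"gripper":0,"x":0.2,"y":0,"z":0,"turn":0},{"gripper":0,"x":0.2,"y":0,"z":0,"turn":0}]'
```

```text
t: 8.1
ee_pos: [515.6, -200.7, 74.6]
ee_rot: [-3.142, -0.0, 1.646]
ft_force: [-1.3, 0.2, -8.1]
grip_width: 24.2
t: 8.48
ee_pos: [515.7, -198.8, 74.7]
ee_rot: [3.142, 0.0, 1.646]
ft_force: [0.3, 0.0, -8.3]
grip_width: 24.0
t: 8.85
ee_pos: [520.9, -198.9, 74.7]
ee_rot: [3.141, 0.0, 1.645]
ft_force: [-0.3, -0.1, -8.6]
grip_width: 23.8
```

```bash
python3 -m crank '[{"gripper":0,"x":0.06,"y":0,"z":0,"turn":0},{"gripper":0,"x":0.12,"y":0,"z":0,"turn":0},{"gripper":0,"x":0.12,"y":0,"z":0,"turn":0}]';python3 -m crank '[{"gripper":0,"x":0,"y":0.06,"z":0,"turn":0},{"gripper":0,"x":0,"y":0.12,"z":0,"turn":0},{"gripper":0,"x":0,"y":0.12,"z":0,"turn":0}]'
```

```text
t: 9.22
ee_pos: [523.5, -198.8, 74.5]
ee_rot: [-3.141, -0.0, 1.646]
ft_force: [-0.4, 0.6, -8.2]
grip_width: 23.8
t: 9.6
ee_pos: [523.6, -197.7, 75.2]
ee_rot: [3.142, 0.003, 1.645]
ft_force: [-2.8, -7.9, -7.5]
grip_width: 24.1
```

```bash
python3 -m crank '[{"gripper":0,"x":0,"y":-0.06,"z":0,"turn":0},{"gripper":0,"x":0.06,"y":-0.06,"z":0,"turn":0},{"gripper":0,"x":0.12,"y":-0.06,"z":0,"turn":0},{"gripper":0,"x":0.12,"y":-0.06,"z":0,"turn":0}]'
```

```text
t: 10.1
ee_pos: [523.9, -197.9, 74.5]
ee_rot: [-3.135, -0.0, 1.645]
ft_force: [-16.9, -4.5, 3.2]
grip_width: 23.6
```

```bash
python3 -m crank '[{"gripper":0,"x":0.04,"y":0,"z":0,"turn":0},{"gripper":0,"x":0.08,"y":0,"z":0,"turn":0},{"gripper":0,"x":0.08,"y":0,"z":0,"turn":0}]'
```

```text
t: 10.48
ee_pos: [524.1, -198.0, 74.4]
ee_rot: [-3.132, -0.001, 1.645]
ft_force: [-25.8, -4.8, 9.5]
grip_width: 24.0
```

```bash
python3 -m crank '[{"gripper":0,"x":-0.08,"y":0,"z":0,"turn":0},{"gripper":0,"x":-0.16,"y":0,"z":-0.04,"turn":0},{"gripper":0,"x":-0.16,"y":0,"z":-0.08,"turn":0},{"gripper":0,"x":-0.16,"y":0,"z":-0.1,"turn":0},{"gripper":0,"x":-0.16,"y":0,"z":-0.1,"turn":0}]'
```

```text
t: 11.1
ee_pos: [523.7, -198.4, 73.3]
ee_rot: [-3.14, 0.001, 1.645]
ft_force: [-11.6, -5.2, 4.9]
grip_width: 23.7
```

```bash
python3 -m crank '[{"gripper":0,"x":-0.04,"y":-0.02,"z":0,"turn":0},{"gripper":0,"x":-0.04,"y":-0.02,"z":0,"turn":0},{"gripper":0.6,"x":-0.04,"y":-0.02,"z":0,"turn":0},{"gripper":0.6,"x":-0.04,"y":-0.02,"z":0,"turn":0},{"gripper":0.6,"x":-0.04,"y":-0.02,"z":0,"turn":0},{"gripper":0.6,"x":-0.04,"y":-0.02,"z":0,"turn":0},{"gripper":0.6,"x":-0.04,"y":-0.02,"z":0,"turn":0}]'; python3 -m crank '[{"gripper":0.6,"x":0,"y":0,"z":1,"turn":0},{"gripper":0.6,"x":0,"y":0,"z":2.5,"turn":0},{"gripper":0.6,"x":0,"y":0,"z":4.5,"turn":0},{"gripper":0.6,"x":0,"y":0,"z":6.5,"turn":0},{"gripper":0.6,"x":0,"y":-1,"z":8,"turn":0},{"gripper":0.6,"x":0,"y":-2,"z":8,"turn":0},{"gripper":0.6,"x":0,"y":-2,"z":8,"turn":0},{"gripper":0.6,"x":0,"y":-2,"z":8,"turn":0}]'
python3 - <<'E'
from h import *
c=shot("scene","scene3");t=shot("top","top3");w=shot("wrist","w3")
a=cv2.resize(c["img"][160:310,175:325],(400,400));b=cv2.resize(w["img"],(400,300))
cv2.imwrite("pics/placed.png",np.hstack([a,np.vstack([b,np.zeros((100,400,3),np.uint8)])])[:,:,::-1])
for k in blobs(yellow(w),800):
    p=onz(w,k.reshape(-1,2),52).astype(np.float32);print(cv2.boundingRect(k),cv2.minAreaRect(p))
E
```

```text
t: 11.98
ee_pos: [523.7, -197.8, 72.2]
ee_rot: [3.141, 0.0, 1.646]
ft_force: [0.3, 0.6, -0.3]
grip_width: 55.8
t: 12.98
ee_pos: [523.3, -247.3, 271.3]
ee_rot: [-3.141, -0.001, 1.645]
ft_force: [0.4, 0.2, 0.0]
grip_width: 56.1
(180, 384, 440, 34) ((660.6309814453125, -484.43524169921875), (598.3903198242188, 45.2831916809082), 4.5481743812561035)
(435, 306, 28, 69) ((700.5274047851562, -390.4755554199219), (30.633506774902344, 97.26725006103516), 13.418856620788574)
(171, 306, 28, 68) ((372.3999938964844, -415.1829833984375), (96.95936584472656, 30.894210815429688), 83.94136047363281)
(277, 60, 85, 162) ((522.3768310546875, -169.66615295410156), (87.62956237792969, 166.2867889404297), 4.510581016540527)
```

View pics/placed.png

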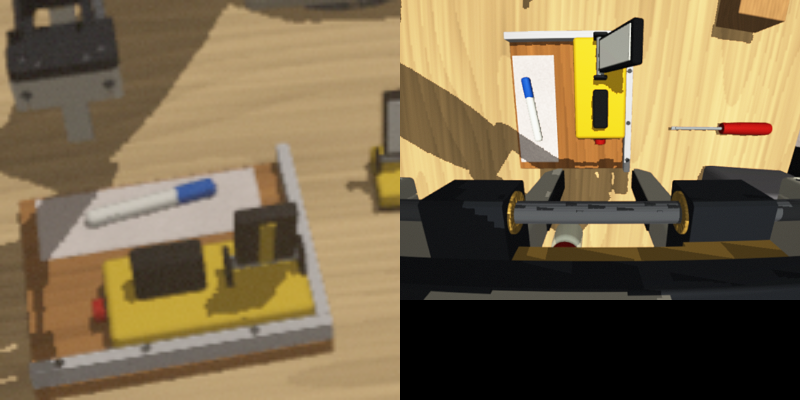

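The lamp sits flat in the corner, with its back on the long stop and its end on the short stop, parallel to both, and the marker is clear. Next I'll measure the panel angle.

```bash
cat >> h.py <<'E'
a=np.radians(4.4);ex=np.array([np.cos(a),np.sin(a),0]);ey=np.array([-np.sin(a),np.cos(a),0])
def lampxz(c,p,L,y):
    "rays onto lamp plane y=const -> (x,z above hinge)"
    o,d=ray(c,p);H=np.r_[L,70.];k=((y-(o-H)@ey)/(d@ey));X=o+d*k[:,None]-H
    return np.c_[X@ex,X[:,2]]
E
python3 - <<'E'
from h import *
w=pickle.load(open("w3.pkl","rb"))
cv2.imwrite("pics/pan.png",cv2.resize(w["img"][10:170,280:420],None,fx=4,fy=4,interpolation=cv2.INTER_CUBIC)[:,:,::-1][:600])
L=np.array([521.8,-168.5]);print((-w["R"].T@w["t"]).round(1))
for th in(5,10,15,20,25):
    t=np.radians(th);H=np.r_[L,0]
    X=[np.r_[L,70]+ey*(50+s*25)+ex*(108*np.sin(t)+u*7*np.cos(t))+np.array([0,0,108*np.cos(t)-u*7*np.sin(t)]) for s in(1,-1) for u in(1,-1)]
    print(th,((proj(w,X)-[280,10])*4).round().tolist())
E
```

```text
[ 519.6 -179.7  426. ]
5 [[262.0, 43.0], [178.0, 41.0], [258.0, 361.0], [177.0, 360.0]]
10 [[317.0, 48.0], [235.0, 42.0], [310.0, 362.0], [232.0, 360.0]]
15 [[369.0, 54.0], [291.0, 46.0], [360.0, 365.0], [285.0, 362.0]]
20 [[417.0, 62.0], [344.0, 51.0], [407.0, 368.0], [337.0, 364.0]]
25 [[461.0, 71.0], [394.0, 58.0], [449.0, 372.0], [385.0, 366.0]]
```

View pics/pan.png

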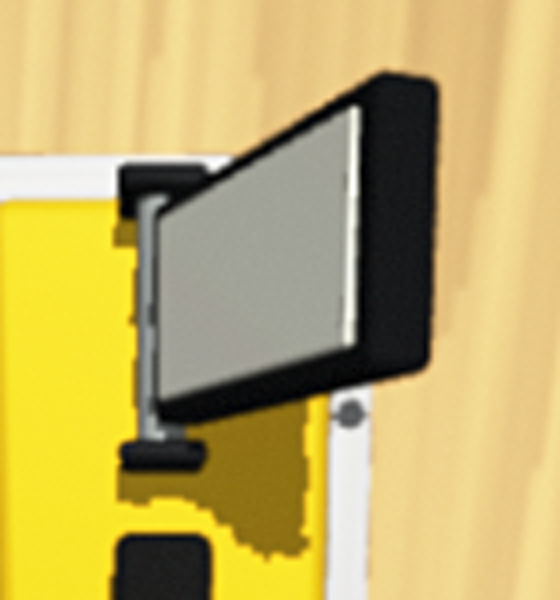

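The top edge's back corners at (438,82) and (428,368) match a backward lean of about 22°. I'll straddle the top edge and draw it forward.

```bash
python3 -m crank '[{"gripper":0.6,"x":0.3,"y":1.5,"z":0,"turn":0},{"gripper":0.6,"x":0.7,"y":3,"z":0,"turn":0},{"gripper":0.6,"x":1,"y":4.5,"z":0,"turn":0},{"gripper":0.6,"x":1.2,"y":5.25,"z":0,"turn":0},{"gripper":0.6,"x":1.2,"y":5.25,"z":-0.5,"turn":0},{"gripper":0.6,"x":1.2,"y":5.25,"z":-2,"turn":0},{"gripper":0.6,"x":1.2,"y":5.25,"z":-3.3,"turn":0},{"gripper":0.6,"x":1.2,"y":5.25,"z":-4.2,"turn":0},{"gripper":0.6,"x":1.2,"y":5.25,"z":-4.4,"turn":0},{"gripper":0.6,"x":1.2,"y":5.25,"z":-4.4,"turn":0}]';python3 -m crank '[{"gripper":0.6,"x":-0.4,"y":-0.03,"z":0,"turn":0},{"gripper":0.6,"x":-0.8,"y":-0.06,"z":0,"turn":0},{"gripper":0.6,"x":-1.2,"y":-0.1,"z":0,"turn":0},{"gripper":0.6,"x":-1.6,"y":-0.13,"z":0,"turn":0},{"gripper":0.6,"x":-2,"y":-0.16,"z":0,"turn":0},{"gripper":0.6,"x":-2,"y":-0.16,"z":0,"turn":0}]'
```

```text
t: 14.38
ee_pos: [553.4, -117.4, 162.0]
ee_rot: [-3.141, 0.0, 1.645]
ft_force: [0.1, -1.0, 0.6]
grip_width: 55.8
t: 15.12
ee_pos: [503.0, -120.7, 162.2]
ee_rot: [3.142, 0.0, 1.645]
ft_force: [1.3, -1.0, -0.3]
grip_width: 55.6
```

```bash
python3 -m crank '[{"gripper":0.6,"x":-0.4,"y":-0.03,"z":0,"turn":0},{"gripper":0.6,"x":-0.8,"y":-0.06,"z":0,"turn":0},{"gripper":0.6,"x":-1.2,"y":-0.1,"z":0,"turn":0},{"gripper":0.6,"x":-1.6,"y":-0.13,"z":0,"turn":0},{"gripper":0.6,"x":-1.9,"y":-0.16,"z":0,"turn":0},{"gripper":0.6,"x":-2.1,"y":-0.16,"z":0,"turn":0},{"gripper":0.6,"x":-2.1,"y":-0.16,"z":0,"turn":0},{"gripper":0.6,"x":-2.1,"y":-0.16,"z":0,"turn":0}]';python3 - <<'E'
from h import *
shot("scene","s4");shot("wrist","w4");shot("top","t4")
E
python3 -m crank '[{"gripper":0.6,"x":0.3,"y":0,"z":0,"turn":0},{"gripper":0.6,"x":0.6,"y":0,"z":0,"turn":0},{"gripper":0.6,"x":0.6,"y":0,"z":0,"turn":0},{"gripper":0.6,"x":0.6,"y":0,"z":1,"turn":0},{"gripper":0.6,"x":0.6,"y":0,"z":3,"turn":0},{"gripper":0.6,"x":0.8,"y":-2,"z":4.4,"turn":0},{"gripper":0.6,"x":1,"y":-4,"z":4.4,"turn":0},{"gripper":0.6,"x":2,"y":-5,"z":4.4,"turn":0},{"gripper":0.6,"x":2.9,"y":-5.1,"z":4.4,"turn":0},{"gripper":0.6,"x":2.9,"y":-5.1,"z":4.4,"turn":0},{"gripper":0.6,"x":2.9,"y":-5.1,"z":4.4,"turn":0}]'
python3 - <<'E'
from h import *
s=shot("scene","s5");w=shot("wrist","w5");shot("top","t5")
L=np.array([521.8,-168.5])
for th in(-15,-20,-25,-30):
    t=np.radians(th)
    X=[np.r_[L,70]+ey*(50+q*25)+ex*(108*np.sin(t)+u*7*np.cos(t))+np.array([0,0,108*np.cos(t)-u*7*np.sin(t)]) for q in(1,-1) for u in(1,-1)]
    print(th,"w",((proj(w,X)-[230,10])*3).round().tolist(),"s",((proj(s,X)-[225,200])*5).round().tolist())
for k in blobs(yellow(w),800):
    p=onz(w,k.reshape(-1,2),52).astype(np.float32);print(cv2.boundingRect(k),cv2.minAreaRect(p))
A=cv2.resize(w["img"][10:190,230:370],None,fx=3,fy=3,interpolation=cv2.INTER_CUBIC);B=cv2.resize(s["img"][200:300,225:300],None,fx=5,fy=5,interpolation=cv2.INTER_CUBIC)
o=np.zeros((540,800,3),np.uint8);o[:540,:420]=A;o[:500,425:800]=B;cv2.imwrite("pics/p5.png",o[:,:,::-1])
E
```

```text
t: 16.12
ee_pos: [451.4, -124.7, 162.4]
ee_rot: [3.141, 0.0, 1.645]
ft_force: [1.0, -0.6, 2.2]
grip_width: 56.1
t: 17.65
ee_pos: [523.1, -251.8, 271.8]
ee_rot: [-3.141, -0.001, 1.646]
ft_force: [0.2, -0.3, 0.3]
grip_width: 55.8
-15 w [[179.0, 12.0], [120.0, 18.0], [183.0, 250.0], [126.0, 253.0]] s [[284.0, 71.0], [279.0, 55.0], [168.0, 88.0], [164.0, 72.0]]
-20 w [[139.0, 16.0], [84.0, 25.0], [144.0, 252.0], [91.0, 255.0]] s [[281.0, 60.0], [276.0, 47.0], [165.0, 77.0], [162.0, 64.0]]
-25 w [[101.0, 21.0], [50.0, 32.0], [108.0, 254.0], [59.0, 259.0]] s [[278.0, 51.0], [273.0, 41.0], [163.0, 68.0], [160.0, 58.0]]
-30 w [[66.0, 28.0], [20.0, 40.0], [74.0, 257.0], [30.0, 262.0]] s [[275.0, 44.0], [271.0, 36.0], [161.0, 60.0], [158.0, 53.0]]
(181, 384, 439, 34) ((661.5621337890625, -489.7225036621094), (598.3610229492188, 45.1129264831543), 4.334282398223877)
(435, 306, 27, 69) ((700.460693359375, -396.27325439453125), (30.368114471435547, 97.8226318359375), 13.60398006439209)
(171, 306, 28, 68) ((372.1229553222656, -420.43853759765625), (96.74678039550781, 31.498455047607422), 84.97412872314453)
(274, 50, 90, 168) ((520.9143676757812, -167.57464599609375), (90.1669921875, 171.6033477783203), 4.67863130569458)
```

View pics/p5.png

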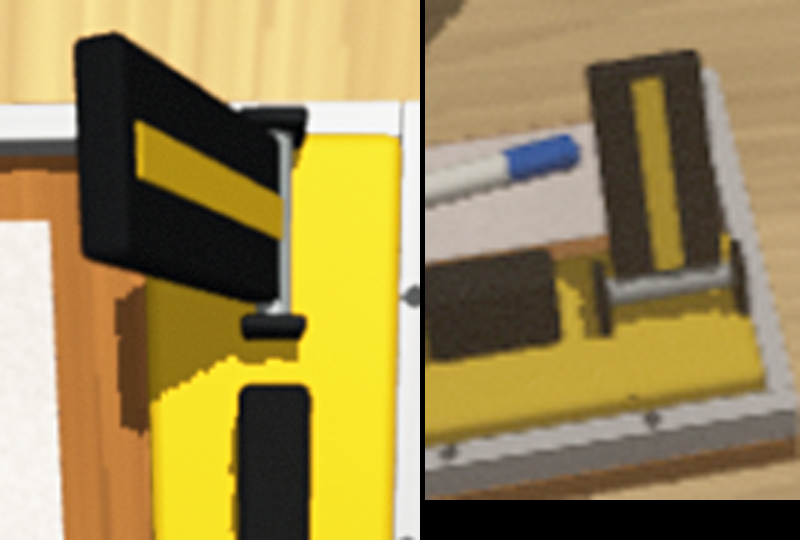

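The wrist view puts the panel's front top edge near x=81 and its back top edge near 124. That interpolates to about 21–22° forward, and the scene view gives about 20.5°. The lamp is still in the corner. It needs roughly 4° more, so I'll push again about 7 mm further.

```bash
python3 -m crank '[{"gripper":0.6,"x":-0.5,"y":1.5,"z":0,"turn":0},{"gripper":0.6,"x":-1,"y":3,"z":0,"turn":0},{"gripper":0.6,"x":-1.5,"y":4.5,"z":0,"turn":0},{"gripper":0.6,"x":-1.9,"y":5.2,"z":0,"turn":0},{"gripper":0.6,"x":-1.9,"y":5.2,"z":-0.5,"turn":0},{"gripper":0.6,"x":-1.9,"y":5.2,"z":-2,"turn":0},{"gripper":0.6,"x":-1.9,"y":5.2,"z":-3.4,"turn":0},{"gripper":0.6,"x":-1.9,"y":5.2,"z":-4.4,"turn":0},{"gripper":0.6,"x":-1.9,"y":5.2,"z":-4.4,"turn":0},{"gripper":0.6,"x":-1.9,"y":5.2,"z":-4.4,"turn":0}]';python3 -m crank '[{"gripper":0.6,"x":-0.3,"y":0,"z":0,"turn":0},{"gripper":0.6,"x":-0.6,"y":-0.05,"z":0,"turn":0},{"gripper":0.6,"x":-0.9,"y":-0.07,"z":0,"turn":0},{"gripper":0.6,"x":-1.1,"y":-0.1,"z":0,"turn":0},{"gripper":0.6,"x":-1.27,"y":-0.1,"z":0,"turn":0},{"gripper":0.6,"x":-1.27,"y":-0.1,"z":0,"turn":0},{"gripper":0.6,"x":-1.27,"y":-0.1,"z":0,"turn":0}]'
python3 -m crank '[{"gripper":0.6,"x":0.3,"y":0,"z":0,"turn":0},{"gripper":0.6,"x":0.6,"y":0,"z":0,"turn":0},{"gripper":0.6,"x":0.6,"y":0,"z":0,"turn":0},{"gripper":0.6,"x":0.6,"y":0,"z":1,"turn":0},{"gripper":0.6,"x":0.6,"y":0,"z":3,"turn":0},{"gripper":0.6,"x":0.8,"y":-2,"z":4.4,"turn":0},{"gripper":0.6,"x":1,"y":-4,"z":4.4,"turn":0},{"gripper":0.6,"x":2,"y":-5,"z":4.4,"turn":0},{"gripper":0.6,"x":3.17,"y":-5.1,"z":4.4,"turn":0},{"gripper":0.6,"x":3.17,"y":-5.1,"z":4.4,"turn":0},{"gripper":0.6,"x":3.17,"y":-5.1,"z":4.4,"turn":0}]'
python3 - <<'E'
from h import *
s=shot("scene","s6");w=shot("wrist","w6");shot("top","t6")
L=np.array([521.4,-168.1])
for th in(-20,-25,-30):
    t=np.radians(th)
    X=[np.r_[L,70]+ey*(50+q*25)+ex*(108*np.sin(t)+u*7*np.cos(t))+np.array([0,0,108*np.cos(t)-u*7*np.sin(t)]) for q in(1,-1) for u in(1,-1)]
    print(th,"w",((proj(w,X)-[230,10])*3).round().tolist(),"s",((proj(s,X)-[225,200])*5).round().tolist())
X=[np.r_[L,52]+ex*x+ey*y for x,y in((45,-20),(-45,-20))]+[np.r_[L,70]+ey*y for y in(25,75)];print("edges/hinge w",((proj(w,X)-[230,10])*3).round().tolist())
for k in blobs(yellow(w),800)[-1:]:
    p=onz(w,k.reshape(-1,2),52).astype(np.float32);print(cv2.boundingRect(k),cv2.minAreaRect(p))
A=cv2.resize(w["img"][10:190,230:370],None,fx=3,fy=3,interpolation=cv2.INTER_CUBIC);B=cv2.resize(s["img"][200:300,225:300],None,fx=5,fy=5,interpolation=cv2.INTER_CUBIC)
o=np.zeros((540,800,3),np.uint8);o[:540,:420]=A;o[:500,425:800]=B;cv2.imwrite("pics/p6.png",o[:,:,::-1])
E
```

```text
t: 19.05
ee_pos: [476.5, -122.7, 162.9]
ee_rot: [3.141, 0.0, 1.645]
ft_force: [-0.6, -0.8, 1.2]
grip_width: 55.7
t: 19.92
ee_pos: [444.5, -124.7, 162.3]
ee_rot: [3.141, 0.0, 1.645]
ft_force: [0.2, -0.1, 2.1]
grip_width: 55.6
t: 21.3
ee_pos: [523.2, -251.8, 271.7]
ee_rot: [-3.14, -0.001, 1.646]
ft_force: [0.2, 0.1, -0.5]
grip_width: 55.6
-20 w [[137.0, 13.0], [82.0, 22.0], [142.0, 249.0], [89.0, 253.0]] s [[282.0, 59.0], [277.0, 46.0], [166.0, 76.0], [162.0, 63.0]]
-25 w [[99.0, 19.0], [48.0, 29.0], [106.0, 252.0], [57.0, 256.0]] s [[278.0, 50.0], [274.0, 40.0], [164.0, 67.0], [160.0, 57.0]]
-30 w [[64.0, 26.0], [18.0, 38.0], [72.0, 255.0], [28.0, 260.0]] s [[276.0, 43.0], [272.0, 36.0], [161.0, 60.0], [159.0, 52.0]]
edges/hinge w [[394.0, 441.0], [142.0, 442.0], [269.0, 303.0], [269.0, 140.0]]
(266, 51, 98, 167) ((516.845703125, -168.42498779296875), (98.23832702636719, 170.6641082763672), 4.608992099761963)
```

View pics/p6.png

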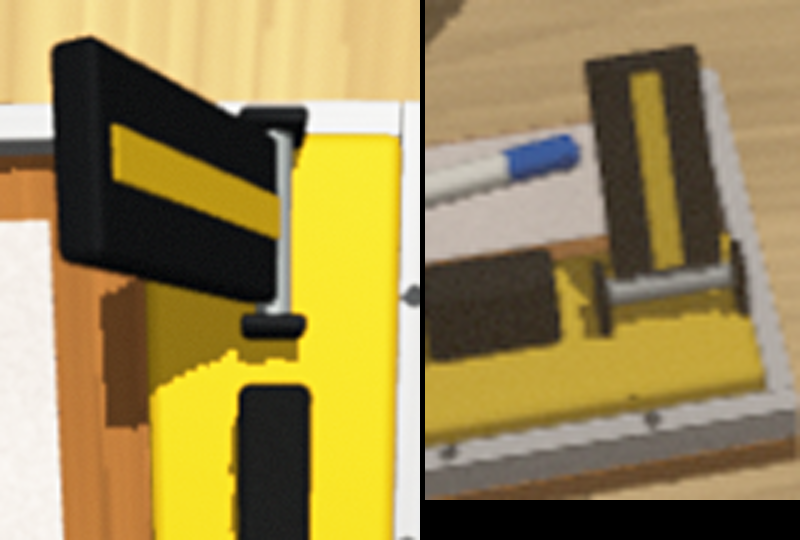

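The panel now measures about 25° forward: front edge near x≈58 gives 24–25°, back edge near 98 gives 25–26°, and the scene view gives 23–24°. I'll check the lamp's own pose numerically, refine the angle, and locate the button.

Run:
```python
from h import *
w=pickle.load(open("w6.pkl","rb"));s=pickle.load(open("s6.pkl","rb"))
y=yellow(w);Le=[];Re=[]
for r in range(140,212):
    q=np.where(y[r,260:380])[0]+260
    if len(q): Le.append((q[0]-.5,r));Re.append((q[-1]+.5,r))
pl=onz(w,Le,52);pr=onz(w,Re,52)
for n,p in(("L",pl),("R",pr)):
    v=np.polyfit(p[:,1],p[:,0],1);print(n,"x at y=-198:",np.polyval(v,-198).round(1),"ang",np.degrees(np.arctan(-v[0])).round(2))
h=hsv(w);red=cv2.inRange(h,(0,120,60),(8,255,255))|cv2.inRange(h,(172,120,60),(180,255,255));red[260:]=0
for k in blobs(red,15):
    b=cv2.boundingRect(k);m=np.mean(k.reshape(-1,2),0);print("red",b,onz(w,[m],40).round(1),onz(w,[(m[0],b[1]+b[3])],37).round(1))
q=np.where(y[:260,320])[0];print("col320 yellow ends",q.min(),q.max(),onz(w,[(320,q.max()+.5)],52).round(1))
# handle top
g=cv2.inRange(h,(0,0,0),(180,255,70))
m=np.zeros_like(g);m[132:210,295:345]=g[132:210,295:345]
for k in blobs(m,100):
    b=cv2.boundingRect(k);print("handle",b,cv2.minAreaRect(onz(w,k.reshape(-1,2),96).astype(np.float32)))
# panel outline extreme at middle rows, and scene rows
gs=cv2.cvtColor(w["img"],cv2.COLOR_RGB2GRAY);print("w row60",gs[60,240:285].tolist())
g2=cv2.cvtColor(s["img"],cv2.COLOR_RGB2GRAY)
cs=[265,268,271];[print("s col",k,g2[204:222,k].tolist()) for k in cs]
```

```text
L x at y=-198: 480.5 ang 4.75
R x at y=-198: 568.5 ang 4.36
red (312, 218, 18, 10) [[ 529.9 -260.7]] [[ 530.5 -268.7]]
red (511, 192, 86, 20) [[ 796.6 -215.8]] [[ 801.8 -228.5]]
col320 yellow ends 74 216 [[ 528.6 -252.5]]
handle (309, 139, 24, 61) ((524.48095703125, -199.11659240722656), (22.3092041015625, 56.3402099609375), 4.344462871551514)
w row60 [74, 73, 74, 74, 72, 77, 76, 66, 30, 16, 22, 21, 22, 21, 22, 22, 25, 24, 24, 26, 27, 27, 29, 23, 19, 14, 28, 87, 144, 160, 148, 146, 144, 148, 147, 145, 145, 147, 145, 146, 144, 145, 147, 148, 148]
s col 265 [157, 155, 156, 160, 155, 153, 134, 52, 57, 54, 50, 59, 54, 52, 48, 49, 48, 50]
s col 268 [154, 156, 156, 159, 158, 146, 96, 50, 53, 50, 82, 126, 140, 137, 139, 134, 138, 139]
s col 271 [157, 153, 158, 159, 157, 143, 54, 53, 49, 53, 81, 117, 121, 120, 123, 127, 133, 138]
```

The lamp is unmoved: handle at (524.5,-199.1) by camera against (523.7,-197.8) when released, yaw 4.4°. The panel is at about 25°. Next is the button, with the fingers shut.

```bash
python3 -m crank '[{"gripper":0,"x":0.3,"y":-1.7,"z":-1,"turn":0},{"gripper":0,"x":0.3,"y":-1.7,"z":-3,"turn":0},{"gripper":0,"x":0.3,"y":-1.7,"z":-5,"turn":0},{"gripper":0,"x":0.3,"y":-1.7,"z":-6.5,"turn":0},{"gripper":0,"x":0.3,"y":-1.7,"z":-8,"turn":0},{"gripper":0,"x":0.3,"y":-1.7,"z":-9,"turn":0},{"gripper":0,"x":0.3,"y":-1.7,"z":-9.4,"turn":0},{"gripper":0,"x":0.3,"y":-1.7,"z":-9.4,"turn":0},{"gripper":0,"x":0.3,"y":-1.7,"z":-9.4,"turn":0},{"gripper":0,"x":0.3,"y":-1.7,"z":-9.4,"turn":0}]';python3 -m crank '[{"gripper":0,"x":0,"y":0.3,"z":0,"turn":0},{"gripper":0,"x":-0.05,"y":0.6,"z":0,"turn":0},{"gripper":0,"x":-0.06,"y":0.75,"z":0,"turn":0},{"gripper":0,"x":-0.06,"y":0.8,"z":0,"turn":0},{"gripper":0,"x":-0.06,"y":0.8,"z":0,"turn":0}]'
```

```text
t: 22.7
ee_pos: [532.1, -295.2, 38.7]
ee_rot: [3.14, 0.002, 1.645]
ft_force: [-0.0, -1.1, 0.9]
grip_width: 0.4
t: 23.32
ee_pos: [529.5, -274.8, 37.1]
ee_rot: [-3.141, 0.0, 1.646]
ft_force: [-0.6, -0.7, 0.2]
grip_width: 0.5
```

```bash
python3 -m crank '[{"gripper":0,"x":0,"y":0.08,"z":0,"turn":0},{"gripper":0,"x":0,"y":0.16,"z":0,"turn":0},{"gripper":0,"x":-0.01,"y":0.16,"z":0,"turn":0}]';python3 -m crank '[{"gripper":0,"x":0,"y":0.08,"z":0,"turn":0},{"gripper":0,"x":-0.01,"y":0.14,"z":0,"turn":0},{"gripper":0,"x":-0.01,"y":0.14,"z":0,"turn":0}]'
```

```text
t: 23.7
ee_pos: [529.3, -271.1, 37.1]
ee_rot: [-3.141, 0.001, 1.645]
ft_force: [-0.9, -4.3, -1.3]
grip_width: 0.4
t: 24.08
ee_pos: [529.1, -268.9, 37.3]
ee_rot: [3.141, 0.003, 1.645]
ft_force: [-0.3, -9.5, -3.1]
grip_width: 0.5
```

```bash
python3 -m crank '[{"gripper":0,"x":0,"y":0.06,"z":0,"turn":0},{"gripper":0,"x":-0.01,"y":0.12,"z":0,"turn":0},{"gripper":0,"x":-0.01,"y":0.12,"z":0,"turn":0},{"gripper":0,"x":-0.01,"y":0.12,"z":0,"turn":0}]'
python3 - <<'E'
from h import *
s=shot("scene","s7")
cv2.imwrite("pics/press.png",cv2.resize(s["img"][200:320,170:310],(700,600),interpolation=cv2.INTER_CUBIC)[:,:,::-1])
E
```

```text
t: 24.58
ee_pos: [529.1, -268.7, 38.0]
ee_rot: [3.14, 0.007, 1.644]
ft_force: [-1.3, -20.4, -4.7]
grip_width: 0.1
```

View pics/press.png

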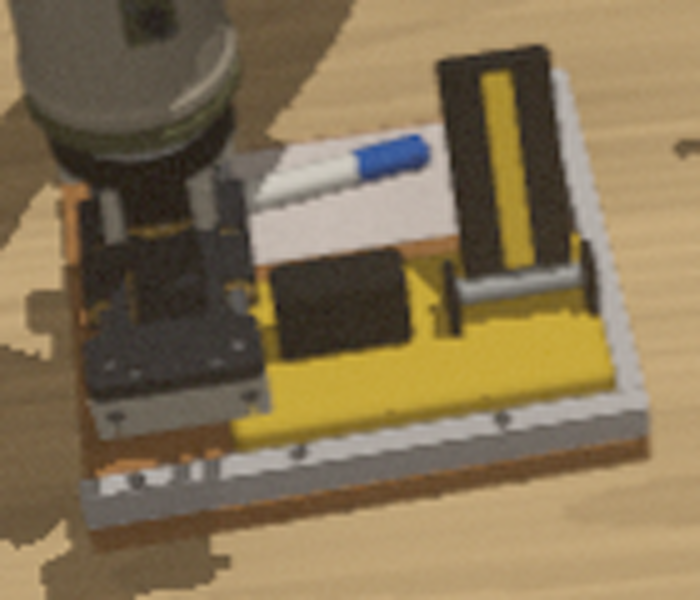

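Force rose from 9.5 to 20 N with only 0.2 mm more motion, so the button is bottomed and the lamp is firm on the stop. I'll retreat and do a last check.

```bash
python3 -m crank '[{"gripper":0,"x":0,"y":-0.3,"z":0,"turn":0},{"gripper":0,"x":0.05,"y":-0.8,"z":0,"turn":0},{"gripper":0,"x":0.1,"y":-1.3,"z":0,"turn":0},{"gripper":0,"x":0.1,"y":-1.3,"z":1.5,"turn":0},{"gripper":0,"x":0.1,"y":-1.3,"z":4,"turn":0},{"gripper":0,"x":0,"y":-1,"z":6,"turn":0},{"gripper":0,"x":0,"y":0,"z":8,"turn":0},{"gripper":0,"x":-0.2,"y":0.7,"z":9.35,"turn":0},{"gripper":0,"x":-0.2,"y":0.7,"z":9.35,"turn":0},{"gripper":0,"x":-0.2,"y":0.7,"z":9.35,"turn":0},{"gripper":0,"x":-0.2,"y":0.7,"z":9.35,"turn":0}]'
python3 - <<'E'
from h import *
s=shot("scene","s8");w=shot("wrist","w8");h=hsv(w);y=yellow(w)
m=np.zeros_like(y);m[132:210,295:345]=cv2.inRange(h,(0,0,0),(180,255,70))[132:210,295:345]
for k in blobs(m,100): print("handle",cv2.boundingRect(k),cv2.minAreaRect(onz(w,k.reshape(-1,2),96).astype(np.float32)))
A=cv2.resize(w["img"][10:240,220:380],None,fx=2.5,fy=2.5,interpolation=cv2.INTER_CUBIC);B=cv2.resize(s["img"][195:315,175:305],(395,365),interpolation=cv2.INTER_CUBIC)
o=np.zeros((575,800,3),np.uint8);o[:,:400]=A;o[:365,405:800]=B;cv2.imwrite("pics/fin.png",o[:,:,::-1])
g=cv2.cvtColor(w["img"],cv2.COLOR_RGB2GRAY)[60];e=np.where(g[235:280]<45)[0]+235;print("panel row60",e.min(),e.max())
for th in(-20,-25,-30):
    t=np.radians(th);P=[np.r_[522.2,-168.9,70]+ey*52+ex*(108*np.sin(t)-7*np.cos(t))+np.array([0,0,108*np.cos(t)+7*np.sin(t)])];print(th,proj(w,P).round(1))
E
```

```text
t: 26.0
ee_pos: [523.1, -246.7, 268.6]
ee_rot: [-3.139, -0.002, 1.645]
ft_force: [-0.8, 0.1, 0.2]
grip_width: 0.4
handle (309, 144, 24, 62) ((524.5903930664062, -198.759033203125), (22.185853958129883, 57.12384796142578), 4.287454128265381)
panel row60 248 279
-20 [[258.5  61.8]]
-25 [[247.5  63.5]]
-30 [[237.6  65.4]]
```

View pics/fin.png

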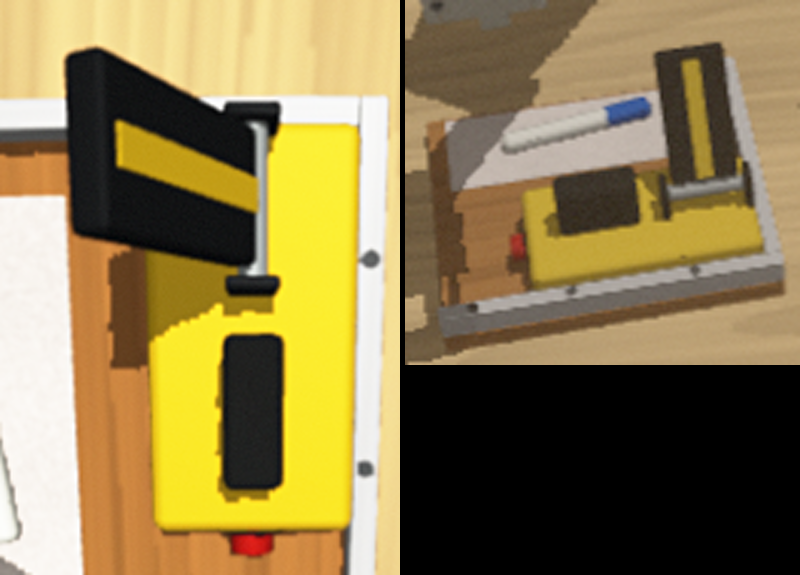

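The final view shows the lamp tight in both stops, yaw unchanged. The panel's front edge is at column 248, against 247.5 predicted for 25°. The button has sprung back and the marker is untouched.

```bash
python3 -c "
from workcell import manip
manip.sign_off()"
```

```text
the job is handed in; nothing more can be done
```

I set the medium-sized lamp down flat in the board's corner, leaned its panel to about 25° forward, pressed the button fully in, and handed the job in at about 26 s.

- **Lamp:** I pushed it gently against both stops before letting go. At the last look it sat parallel to them, 4.3° by camera against about 4.3° for the board. The handle had moved less than 0.5 mm since before the button press. The camera places it about 1 mm from where the arm released it, within calibration.
- **Panel:** I straddled its top edge with the gripper half open and drew it forward, rather than clamping it. The first pull settled at about 21°, so I pulled again about 7 mm further. The last wrist picture gives about 25°. The scene camera had read 23–24° after the second pull, so the two views differ by 1–2°.
- **Button:** It stopped hard, with the force rising from 9.5 to 20 N over the last 0.2 mm, and sprang back on release. I had no direct reading of its travel.
- **Other things:** The marker and paper looked undisturbed, and no contact with anything else was seen. The highest wrist force I read was about 28 N.

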